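# Face the primed car shell to the airbrush and swing the airbrush in

## Task

Without gripping anything, gently push on the turntable's spokes or their end pegs with a fingertip until the nose of the car shell points straight at the post of the airbrush stand. Then, with the shell still facing the post, push the airbrush arm round until it meets its stop and aims at the car. The primer on the shell is wet, so never touch the shell, and leave the other things on the bench where they are.

Things in the scene. Friction and masses are not known exactly. Their poses are not given: they have to be found in the camera images.
- turntable_center (a point): on the vertical axis of the paint turntable, 40 mm above the bench. Fixed foot 124 mm wide; on it turns an aluminium disc 148 mm across (faces 35 and 45 mm up) with four level steel spokes, rods 10 mm thick at the disc's height. At each spoke's end, 115 mm from the axis, stands a round black finger peg, 14 mm thick, 34 to 84 mm above the bench, to push on
- rotor (a joint): angle of the turntable with the car, growing anticlockwise seen from above; turns both ways without a stop; zero is in no particular direction. Spokes lie 45, 135, 225 and 315 degrees from the car's nose direction (the nose is midway between two spokes). Stays where it is left; friction about 0.05 N m (half a newton at a spoke's end)
- car: grey primed model car shell, 130 x 56 x 35 mm, clipped on the disc and turning with it; origin at its underside on the turntable axis 45 mm above the bench, x towards its nose. Long flat bonnet and two clear headlamps at the nose, a raised spoiler wing at the tail. Roof 80 mm above the bench. Wet: not to be touched
- car_nose (a point): front end of the car shell, 65 mm from the turntable axis, 58 mm above the bench; x is the way the car points
- post (a point): pivot of the airbrush arm, on the axis of the round post of the airbrush stand, 58 mm above the bench, 240 mm from the turntable axis; x points level from the turntable axis straight away through the post. The stand is fixed: a dark steel plate 85 x 70 mm, the post and a thin stop pin beside the arm
- swing (a joint): angle of the airbrush arm about the upright post: 0 against its stop, where it points from the post straight at the turntable axis; larger = swung out, clockwise seen from above (at most 1.7 rad). It stays where it is left; friction about 0.05 N m
- brush_end (a point): 80 mm from the post's axis on the airbrush arm, 66 mm above the bench. The arm is a level aluminium bar 12 mm wide, 58 to 74 mm above the bench, reaching 86 mm from the post's axis; along it lies an airbrush 14 mm thick, top 88 mm up (nozzle reaching 100 mm out, open cup to 103 mm high 22 mm out, black rear part to 97 mm high, 59 mm behind the post)
- thinner: small bottle 42 wide x 75 mm high, yellow cap; origin under its centre; loose; leave it where it stands
- jar_low: low paint jar 38 wide x 40 mm high; origin under its centre; loose; leave it where it stands
- jar_tall: paint jar 36 wide x 55 mm high; origin under its centre; loose; leave it where it stands
- tyre: model tyre lying flat, 30 wide x 12 mm high; origin under its centre; loose; leave it where it stands
- tape: roll of tape lying flat, 60 wide x 18 mm high; origin under its centre; loose; leave it where it stands
- chassis: model car chassis on its wheels, 120 x 52 x 25 mm, x along it; origin under its centre; loose; leave it where it stands
- driver: screwdriver lying down, 150 mm long along its x; loose; leave it where it stands
Not all that is in view belongs to the job. Leave any green look-alike of the part that bears post alone.

How it is judged:
By the outcome, as a careful person would: the job done as asked, in the order asked, and still so for the second after the job is handed in, with the robot touching nothing.
It also fails if it takes over 72 s, if anything falls off the work surface, if the arm or the gripper's body presses on something with over 40 N, if the wrist force passes 120 N, or if a joint passes its speed limit or range.

## Robot

A 7-joint arm with a two-finger parallel gripper is mounted at the origin on the work surface. World frame = base frame: x ahead of the robot, y to its left, z up, the work surface at z = 0. Lengths are in m, angles in rad, forces in N, time in s.
With the tool pointing down it reaches from about 0.4 to 0.9 m from the base axis. Payload 5.6 kg.
Tool frame: the origin (TCP) lies midway between the tips of the shut fingers; the grasp point (between the pads) lies 19 mm behind it; z points along the fingers, y is the line along which they close (so a half turn about z gives the same grasp; the last joint's range is limited). The gripper opens to 92 mm and grips with 3 to 60 N. Pads are 20 mm wide; open, the fingers measure 128 mm over their backs; the gripper's body (75 mm by 189 mm) begins 69 mm behind the grasp point.
Start: joints at [1.282, 0.468, -0.012, 1.603, 0.006, 1.071, -0.056], TCP at [0.158, -0.63, 0.215] pointing down, gripper open.
Joint ranges: [-2.53, 2.53], [-0.31, 2.02], [-1.57, 1.55], [0.28, 2.44], [-1.29, 4.43], [0.15, 1.84], [-2.92, 2.92]. Speed limits (rad/s): [2.57, 2.57, 3.14, 3.14, 3.14, 3.14, 3.14].

## Interface

Orientations are given as a 3x3 rotation matrix whose columns are the frame's x, y, z axes.
In Python, from station import env, effector, solver, viewer, workorder, search_frame, tip_of gives the robot as it stands. Calls block until the motion is done:
- env.reach(position, orientation): joint-space move of the TCP to a pose.
- env.movel(position, frame=None, rate=0.15): straight line of the TCP; frame=None keeps the orientation; rate is the mean speed in m/s.
- env.goto_joints(angles): joint-space move.
- effector.release() and effector.grasp(squeeze=None): open the fingers fully, or close them until they stop; squeeze is the grip in N (None keeps the last).
- env.pause(seconds).
- solver.inverse_kinematics(position, orientation): joint angles nearest the present ones, or None.
- env.sense(): the state.
- viewer.read_camera(name): name is "side" or "top"; returns (picture, depth): 480x640x3 uint8, red, green, blue; 480x640 float32, m along the optical axis (not along the pixel's ray), 0 where there is no reading.
- viewer.camera_info(name): a dict with "intrinsics" (3x3 intrinsics, pixels), "eye" and "rotation" of the camera in the world. Camera axes: x right, y up, looking along -z (the intrinsics and any distortion apply to the point x, -y, -z); pixel columns grow to the right and rows downward; lengths in m; the calibration is good to about 2 mm. A picture is of the moment at which its call begins. camera_info takes no time and is no camera call.
A pose or a line that the arm cannot do raises env.PlanningError and nothing moves.
- workorder.finish_job(): hands the job in; it is judged then, once.
Trained networks look in the newest picture that a camera, given by its name, has taken for a name from the list of things; names that differ only in an ending like _2 or _b are one class to them, and where a whole thing is asked for, a point or a joint stands for the part that bears it (a point fixed in the world has none). Each returns a list of dicts, best first, with "score" (0 to 1); they miss things now and then, are a little off and sometimes report something else, mostly with a low value. They report only what shows in the picture. A call takes as long as a camera call. They do not tell look-alikes from the thing itself.
- search_frame(camera, name): "at" ([x, y, z] in m, in world coordinates, good to about 4 mm: the middle of the surface that is visible of it).
- tip_of(camera, name): "at" ([x, y, z] in m, in world coordinates, good to about 4 mm: a listed point, or the origin of a listed thing).
The state is a dict: "t": time; "joint_positions": joint angles; "joint_velocities": joint speeds; "tau": joint torques, N m; "ee_pos": TCP position; "tcp_rot": TCP orientation; "wrist_force": force on the tool from outside, world axes, zero at the start; "moment": the same for the moment, N m; "gripper_width": finger opening in m; "grasp_force": force on a finger pad.
Only numpy, scipy, OpenCV 4.12 (cv2) and the standard library are available. Lean on these libraries where they do the work, as an engineer would, in place of code of your own. Each camera call takes 0.05 s, during which the arm holds its last target. There are 200 camera calls.

## Working session

There is one attempt and no reset: what is moved stays moved. The work goes in short steps, each a Python script; the robot and the scene stay as the last script left them, time stands still between calls to the robot, and variables do not carry over. Pictures are saved under pics/ and viewed, at most 10 in all, crops included, and the job is handed in when it is done.

```bash
mkdir -p pics; ls; python3 - <<'E'
from station import *
import cv2
for c in ["top","side"]:
    p,d=viewer.read_camera(c); cv2.imwrite(f"pics/{c}0.png",p[:,:,::-1])
    i=viewer.camera_info(c); print(c,i)
    for n in ["turntable_center","car_nose","post","brush_end","car","thinner","jar_low","jar_tall","tyre","tape","chassis","driver"]:
        print(n,[(x["at"],x["score"]) for x in tip_of(c,n)][:3])
print(env.sense())
E
```

```text
pics
top {'intrinsics': array([[530.90332493,   0.        , 327.97998354],
       [  0.        , 530.90332493, 243.80173973],
       [  0.        ,   0.        ,   1.        ]]), 'eye': array([ 0.40145933, -0.01999752,  1.16008911]), 'rotation': array([[-3.23927063e-03,  9.92798280e-01, -1.19754256e-01],
       [-9.99994391e-01, -3.11403899e-03,  1.23285723e-03],
       [ 8.51059116e-04,  1.19757578e-01,  9.92802799e-01]])}
turntable_center [([0.5653, -0.0667, 0.0417], 0.7)]
car_nose [([0.6208, -0.0927, 0.0566], 0.95)]
post [([0.58, 0.1656, 0.0581], 0.77), ([0.3388, 0.1265, 0.0588], 0.63)]
brush_end [([0.3557, 0.0469, 0.0682], 0.83), ([0.5117, 0.1288, 0.0657], 0.58)]
car [([0.5643, -0.0632, 0.0467], 0.93), ([0.7582, -0.1858, 0.0034], 0.72), ([0.7341, -0.0318, -0.0017], 0.26)]
thinner [([0.7581, -0.186, 0.0031], 0.73), ([0.5567, 0.3772, 0.0025], 0.42)]
jar_low [([0.3819, -0.0875, -0.0006], 0.54)]
jar_tall [([0.6099, -0.2817, 0.0008], 0.82)]
tyre [([0.733, -0.0292, -0.0006], 0.7)]
tape [([0.3786, 0.2924, -0.0019], 0.77), ([0.6257, -0.0964, 0.0561], 0.72)]
chassis [([0.5578, 0.378, 0.00
[... 1344 characters left out ...]
, 'joint_velocities': array([-0.00055117, -0.00070545,  0.00044338, -0.00188214,  0.00125742,
       -0.00013754, -0.0003596 ]), 'tau': array([ 1.12915084e-03, -5.20425582e+01, -1.19659011e-02, -2.44058955e+01,
       -5.66441228e-02,  1.12168174e-02,  1.01202988e-05]), 'ee_pos': array([ 0.15815928, -0.63048016,  0.21458782]), 'tcp_rot': array([[ 9.69960993e-01,  2.43260503e-01,  6.63795225e-07],
       [ 2.43260503e-01, -9.69960992e-01, -4.01475463e-05],
       [-9.12245682e-06,  3.91030290e-05, -9.99999999e-01]]), 'wrist_force': array([ 0.85933046, -0.11647598,  0.04484269]), 'moment': array([-0.01774056, -0.01072289,  0.00224575]), 'grasp_force': 0.0, 'gripper_width': 0.09166655571960833}
```

View pics/top0.png

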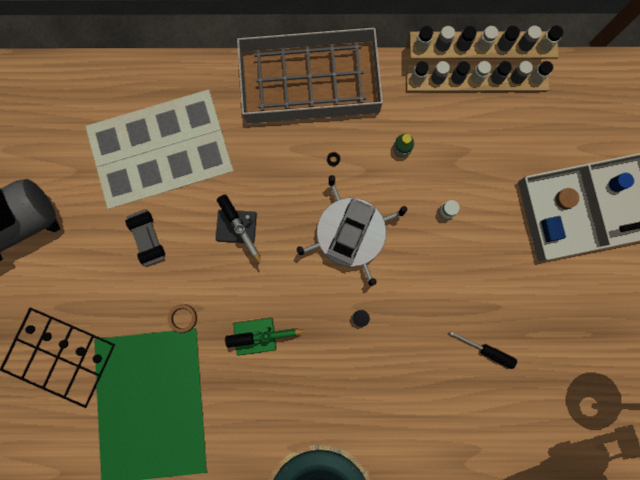

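View pics/side0.png

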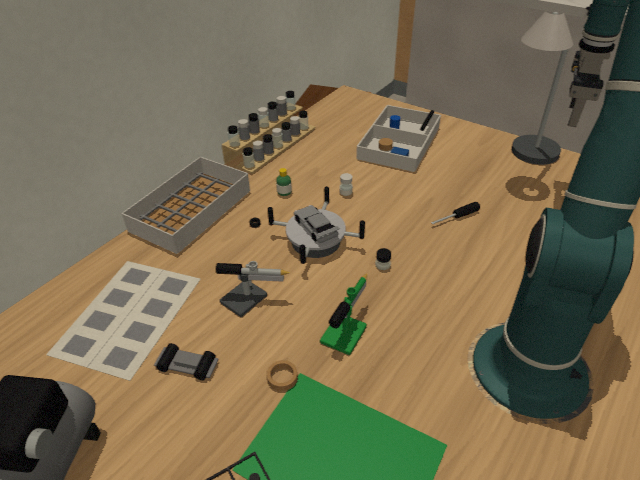

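The dark stand at top pixel (237,226) is the real one, and the green one at (262,337) is the decoy. The turntable is at (351,232) with pegs at about (332,181), (403,211), (372,282) and (300,251). Next I'll check which end is the nose and measure the pegs, disc and post accurately.

```bash
cat > h.py <<'E'
from station import *
import cv2, numpy as np
def cloud(c):
    p,d=viewer.read_camera(c); i=viewer.camera_info(c); K=i["intrinsics"]
    v,u=np.mgrid[:480,:640]
    P=np.stack([(u-K[0,2])/K[0,0]*d,-(v-K[1,2])/K[1,1]*d,-d],-1)@i["rotation"].T+i["eye"]
    P[d==0]=np.nan
    return p,P
def pegs(c,C=(0.563,-0.068)):
    p,P=cloud(c); r=np.hypot(P[...,0]-C[0],P[...,1]-C[1])
    m=(p.max(-1)<75)&(P[...,2]>.06)&(P[...,2]<.095)&(r>.095)&(r<.135)
    n,l,s,_=cv2.connectedComponentsWithStats(m.astype(np.uint8))
    out=[]
    for k in range(1,n):
        if s[k,4]<8: continue
        Q=P[l==k]; Q=Q[Q[:,2]>.08] if c=="top" and (Q[:,2]>.08).sum()>5 else Q
        out.append(np.r_[np.median(Q,0),len(Q)])
    return p,P,np.array(out)
def rotor(pp,C):
    "car heading modulo 90 deg"
    a=np.arctan2(pp[:,1]-C[1],pp[:,0]-C[0])
    return (np.angle(np.mean(np.exp(4j*(a-np.pi/4))))/4)
E
python3 - <<'E'
from h import *
np.set_printoptions(precision=4,suppress=True)
ims=[]
for c,(u,v) in [("top",(352,232)),("side",(315,230))]:
    p,P,o=pegs(c); print(c,o)
    print("mean",o[:,:2].mean(0), "r",np.hypot(*(o[:,:2]-o[:,:2].mean(0)).T), np.degrees(rotor(o,o[:,:2].mean(0))))
    ims.append(cv2.resize(p[v-45:v+45,u-45:u+45],(390,390),interpolation=cv2.INTER_CUBIC))
    if c=="top":
        z=P[...,2]; C=(.563,-.067); r=np.hypot(P[...,0]-C[0],P[...,1]-C[1])
        m=(z>.038)&(z<.05)&(r<.085); (cu,cv_),_=cv2.minEnclosingCircle(np.argwhere(m)[:,::-1].astype(np.int32)); print("disc",P[int(cv_),int(cu)],cu,cv_)
        w=P[m]; print("disc circle",cv2.minEnclosingCircle(w[:,:2].astype(np.float32)))
        q=np.hypot(P[...,0]-.58,P[...,1]-.167)<.11
        pl=q&(z<.02)&(p.max(-1)<85); w=P[pl]; print("plate",cv2.minAreaRect(w[:,:2].astype(np.float32)),np.median(w[:,2]))
        ar=q&(z>.05); w=P[ar]; print("arm",cv2.minAreaRect(w[:,:2].astype(np.float32)),w[:,:2].mean(0))
        ims.append(cv2.resize(p[175:285,195:285],(320,390),interpolation=cv2.INTER_CUBIC))
cv2.imwrite("pics/crop1.png",cv2.resize(np.hstack(ims),(800,284))[:,:,::-1])
E
```

```text
top [[ 0.6688 -0.0281  0.0839 28.    ]
 [ 0.6026 -0.1763  0.0847 29.    ]
 [ 0.5206  0.0377  0.084  29.    ]
 [ 0.4551 -0.1103  0.0838 35.    ]]
mean [ 0.5618 -0.0692] r [0.1147 0.1146 0.1146 0.1143] -23.978931418997995
disc [ 0.558  -0.0646  0.0804] 349.5 231.5
disc circle ((0.5630359053611755, -0.06707540899515152), 0.08483947068452835)
plate ((0.5653542280197144, 0.17962753772735596), (0.17126597464084625, 0.08896835893392563), 2.566998243331909) 0.011280028846521573
arm ((0.5681940317153931, 0.1514710783958435), (0.15824002027511597, 0.03969728946685791), 34.07695007324219) [0.5736 0.1648]
side [[ 0.6015 -0.1716  0.0745 40.    ]
 [ 0.6669 -0.0229  0.0751 47.    ]
 [ 0.453  -0.106   0.0772 49.    ]
 [ 0.5193  0.043   0.0768 62.    ]]
mean [ 0.5602 -0.0644] r [0.1149 0.1145 0.1149 0.1149] -23.90162172075939
```

View pics/crop1.png

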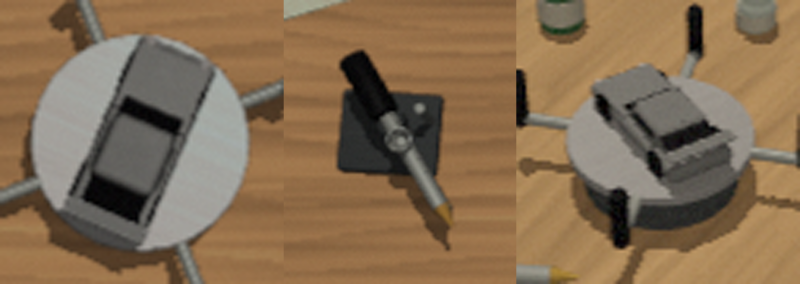

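The bonnet is at the upper end in the top view (crop about (175,70)) and the spoiler at the lower left, so the heading is about -24°. The airbrush is swung out clockwise, with the stop pin on the +x side (crop about (418,107)). Next I'll refine the post position and check IK along the arc.

```bash
cat >> h.py <<'E'
C0=np.array([.562,-.069])
def pose(a,z,off,s=1,R=.115):
    "tool pose pushing anticlockwise on the peg at angle a, face 'off' behind the peg's axis; tool x tangential, y radial"
    e=np.array([np.cos(a),np.sin(a),0]); t=np.array([-e[1],e[0],0])
    return np.r_[C0,z]+R*e-off*t, np.column_stack([s*t,s*e,[0,0,-1]])
def post(n=3):
    o=[]
    for c in ("top","side"):
        for _ in range(n):
            viewer.read_camera(c)
            o+=[x["at"] for x in tip_of(c,"post") if np.hypot(x["at"][0]-.58,x["at"][1]-.167)<.03][:1]
    return np.array(o)
E
python3 - <<'E'
from h import *
np.set_printoptions(precision=4,suppress=True)
print(post())
p,P=cloud("top"); z=P[...,2]; q=np.hypot(P[...,0]-.58,P[...,1]-.167)<.125
w=P[q&(z>.07)]; w2=w[:,:2]
vx,vy,x0,y0=cv2.fitLine(w2.astype(np.float32),cv2.DIST_HUBER,0,.01,.01).ravel()
if vx>0: vx,vy=-vx,-vy
s=(w2-[x0,y0])@[vx,vy]; print("arm dir",np.degrees(np.arctan2(vy,vx)),"ends",s.min(),s.max(),"tip",w[s.argmax()],"rear",w[s.argmin()])
print("post from ends",np.array([x0,y0])+np.array([vx,vy])*(s.min()+59e-3),np.array([x0,y0])+np.array([vx,vy])*(s.max()-.1), "cup",w[z[q&(z>.07)]>.098].mean(0) if (w[:,2]>.098).any() else 0)
for s in (1,-1):
  for a in (291,201):
    for k in range(0,121,30):
        r=solver.inverse_kinematics(*pose(np.radians(a+k-10),.058,.02,s)); print(s,a+k,r)
print(env.sense()["t"])
E
```

```text
[[0.5787 0.1669 0.0581]
 [0.5799 0.1649 0.0609]
 [0.5778 0.1669 0.0585]
 [0.5811 0.1721 0.0567]
 [0.5805 0.1709 0.0569]
 [0.5836 0.1716 0.0571]]
arm dir -149.05804 ends -0.06598395599032492 0.09177486103098798 tip [0.4947 0.1194 0.0808] rear [0.6295 0.2014 0.0926]
post from ends [0.5802 0.169 ] [0.5812 0.1696] cup [0.5813 0.171  0.1011]
1 291 [ 0.4805  0.5973 -0.2876  1.8347  0.2381  0.7431 -1.3151]
1 321 [ 0.5062  0.6884 -0.4105  1.6974  0.351   0.8293 -0.9157]
1 351 [ 0.5056  0.7654 -0.545   1.6069  0.4745  0.9045 -0.5456]
1 381 [ 0.4888  0.8129 -0.667   1.5847  0.5843  0.9519 -0.1816]
1 411 [ 0.498   0.8412 -0.8071  1.6337  0.7049  0.9807  0.1634]
1 201 [ 0.1384  0.3921 -0.0629  2.186   0.0449  0.5647 -2.9072]
1 231 [ 0.2831  0.4302 -0.0951  2.1186  0.0707  0.5956 -2.2879]
1 261 [ 0.3716  0.5015 -0.1336  1.9903  0.1052  0.6562 -1.7315]
1 291 [ 0.4805  0.5973 -0.2876  1.8347  0.2381  0.7431 -1.3151]
1 321 [ 0.5062  0.6884 -0.4105  1.6974  0.351   0.8293 -0.9157]
-1 291 [ 0.7522  0.6894 -0.6639  1.8163  0.5588  0.8319  1.5733]
-1 321 [ 0.9904  1.1705 -1.3383  1.6654  1.1813  1.3201  1.7084]
-1 351 [ 0.8759  1.2001 -1.3392  1.5816  1.1931  1.3512  2.19  ]
-1 381 [ 0.0033  0.692   0.0657  1.6224 -0.0569  0.8291 -2.8572]
-1 411 [ 0.0352  0.6693 -0.1025  1.6679  0.0878  0.8089 -2.532 ]
-1 201 [ 0.5696  0.4646 -0.5721  2.1593  0.4261  0.6273 -0.1129]
-1 231 [ 0.7175  0.5183 -0.6223  2.0914  0.481   0.674   0.4887]
-1 261 [ 0.7456  0.5888 -0.61    1.9659  0.4929  0.7374  1.0799]
-1 291 [ 0.7522  0.6894 -0.6639  1.8163  0.5588  0.8319  1.5733]
-1 321 [ 0.9904  1.1705 -1.3383  1.6654  1.1813  1.3201  1.7084]
2.05
```

```bash
cat > push.py <<'E'
from h import *
np.set_printoptions(precision=4,suppress=True)
effector.grasp(5)
A=np.radians
env.reach(*pose(A(291),.20,.04)); env.movel(pose(A(291),.058,.04)[0])
end=38.0; f=0
for a in np.linspace(291-9,end+360,20):
    env.movel(*pose(A(a),.058,.017),rate=.06)
    f=max(f,np.linalg.norm(env.sense()["wrist_force"]))
print("fmax",f,env.sense()["t"])
for c in ("top","side"):
    p,P,o=pegs(c); print(c,o,np.degrees(rotor(o,o[:,:2].mean(0))))
    cv2.imwrite(f"pics/{c}1.png",p[:,:,::-1])
E
python3 push.py
```

```text
fmax 1.5411817292366665 13.7583
top [[ 0.6472  0.0057  0.0731 11.    ]
 [ 0.49    0.0194  0.0843 33.    ]] 40.00892719418633
side [[ 0.6324 -0.1551  0.0743 42.    ]
 [ 0.6528  0.004   0.0785 85.    ]
 [ 0.4713 -0.1361  0.0769 50.    ]
 [ 0.4888  0.0247  0.0772 65.    ]] -6.865622920607319
```

View pics/side1.png

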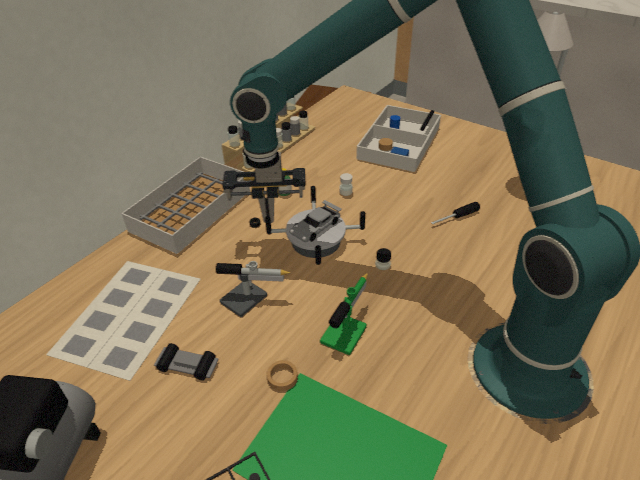

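The side view shows the shell now pointing towards the dark stand, at about 83.6° against a goal of 85.5°. I'll finish the push, back off and measure with a clear view.

```bash
cat > fin.py <<'E'
from h import *
import sys
np.set_printoptions(precision=4,suppress=True)
a=np.radians(float(sys.argv[1]))
env.movel(*pose(a,.058,.017),rate=.03)
print(np.linalg.norm(env.sense()["wrist_force"]))
env.movel(*pose(a,.058,.035),rate=.08)
env.movel(pose(a,.2,.035)[0],rate=.2)
# clear both cameras' view, over to the arm's pushing side (-x of the airbrush), high
env.reach([.40,-.30,.25],pose(a,.2,.03)[1])
print(env.sense()["t"])
for c in ("top","side"):
    for _ in range(3):
        p,P,o=pegs(c); m=o[:,:2].mean(0); print(c,len(o),m,np.degrees(rotor(o,m)))
    cv2.imwrite(f"pics/{c}2.png",p[:,:,::-1])
print(post(2))
E
python3 fin.py 40.0
```

```text
1.2083151024841918
16.8333
top 4 [ 0.5617 -0.0694] -4.628231139630037
top 4 [ 0.5621 -0.0693] -4.497073783775342
top 4 [ 0.5619 -0.0692] -4.478210207434614
side 4 [ 0.5603 -0.0644] -4.616437932455659
side 4 [ 0.5605 -0.0645] -4.77505023835284
side 4 [ 0.5603 -0.0647] -4.657975481962025
[[0.5786 0.1672 0.0588]
 [0.5811 0.1675 0.0585]
 [0.5809 0.1709 0.0581]
 [0.5809 0.1714 0.0547]]
```

View pics/top2.png

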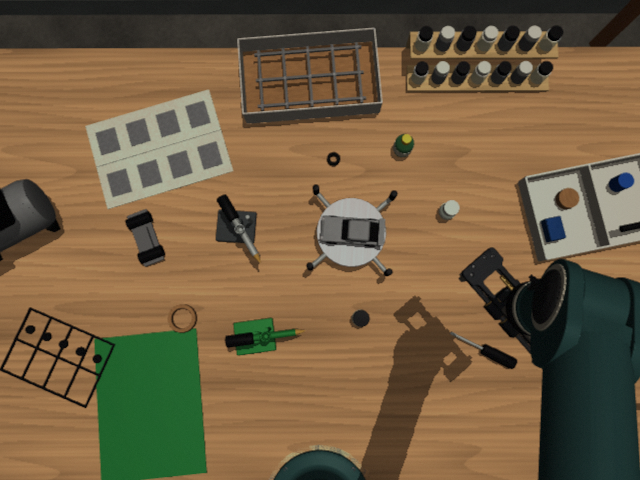

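The shell is at 85.4°, matching the goal of 85.5°. The top view shows the nose at (322,230) pointing left to the stand, and the other things look undisturbed. Now I'll swing the airbrush anticlockwise, pushing from its -x side.

```bash
cat > swing.py <<'E'
from h import *
import h
np.set_printoptions(precision=4,suppress=True)
h.C0=np.array([.5805,.1685]); A=np.radians
pz=lambda a,z,off: pose(A(a),z,off,-1,.070)
env.reach(*pz(-149,.22,.045)); env.movel(pz(-149,.062,.045)[0],rate=.12)
f0=env.sense()["wrist_force"]
for a in np.r_[np.linspace(-149,-102,10),np.arange(-101,-91.5,.75)]:
    env.movel(*pz(a,.062,.017),rate=.05 if a<-101.5 else .02)
    f=np.linalg.norm(env.sense()["wrist_force"]-f0)
    if f>4: break
print("stopped at",a,"force",f)
env.movel(pz(a,.062,.05)[0],rate=.06); env.movel(pz(a,.2,.05)[0],rate=.2)
env.reach([.40,-.30,.25],pz(a,.2,.05)[1])
print(env.sense()["t"])
for c in ("top","side"):
    for _ in range(2):
        p,P,o=pegs(c); m=o[:,:2].mean(0); print(c,len(o),m,np.degrees(rotor(o,m)))
    print([x["at"] for x in tip_of(c,"brush_end")])
    cv2.imwrite(f"pics/{c}3.png",p[:,:,::-1])
    if c=="top":
        w=P[(np.hypot(P[...,0]-.58,P[...,1]-.167)<.125)&(P[...,2]>.07)][:,:2]
        v=cv2.fitLine(w.astype(np.float32),cv2.DIST_HUBER,0,.01,.01).ravel(); print("arm line",np.degrees(np.arctan2(v[1],v[0])),v[2:])
E
python3 swing.py
```

```text
stopped at -93.5 force 6.57072296980864
29.875
top 4 [ 0.562  -0.0692] -4.476372728667624
top 4 [ 0.5617 -0.0694] -4.560671527886994
[[0.3541, 0.0467, 0.0697], [0.5738, 0.0915, 0.0638]]
arm line 86.16831 [0.5786 0.162 ]
side 4 [ 0.5602 -0.065 ] -4.69712607988733
side 4 [ 0.5603 -0.0645] -4.695614645849836
[[0.5788, 0.0944, 0.0629]]
```

View pics/top3.png

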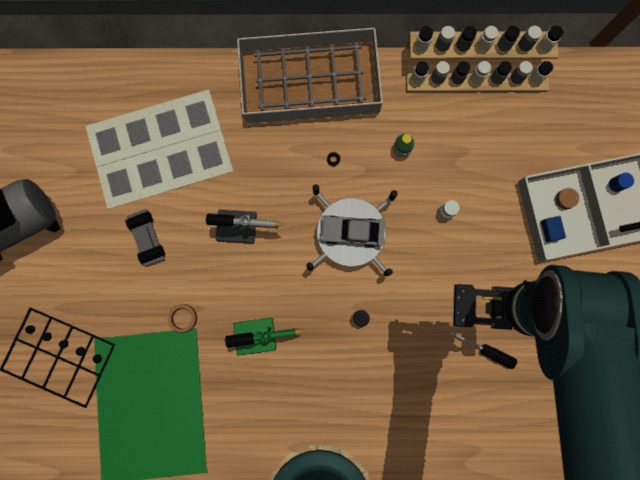

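The airbrush, nozzle at (283,225), is on its stop and in line with the shell. The shell still faces the post and nothing else has moved.

```bash
python3 -c "
from station import *
print(workorder.finish_job())"
```

```text
the job is handed in; nothing more can be done
None
```

The job is handed in: the car's nose points at the post (about 85.4° measured against 85.5° wanted), the airbrush arm was pushed against its stop and aims at the car, and the bench images show nothing else moved.

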